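# Isolate the ornament turntable

### The arm

A 6-joint arm with a two-finger parallel gripper is mounted at the origin on the work surface. World frame = base frame: x ahead of the robot, y to its left, z up, the work surface at z = 0. Lengths are in m, angles in rad, forces in N, time in s.
With the tool pointing down it reaches from about 0.3 to 0.875 m from the base axis. Payload 6.4 kg.
Tool frame: the origin (TCP) lies at the centre of the arm's flange, where the gripper is bolted on; the fingertips stand 173 mm ahead of it and the grasp point (between the pads) lies 155 mm ahead of it (ctrl.pinch_z is the distance from the TCP to the grasp point, in m); z points along the fingers, y is the direction in which the jaws open and shut (so a half turn about z gives the same grasp; the last joint's range is limited). The gripper opens to 85 mm and grips with 20 to 120 N. Pads are 22 mm wide; open, the fingers measure 114 mm over their backs; the gripper's body (76 mm by 85 mm) begins 54 mm behind the grasp point. The pads swing forward as they close: fully open they stand 13 mm farther back than shut.
Start: joints at [-1.471, 0.181, 1.607, -0, 1.354, -0.206], TCP at [0.173, -0.548, 0.405] pointing down, gripper open.
Joint ranges: [-2.99, 2.99], [-0.89, 2.07], [0.3, 2.58], [-1.14, 4.28], [0, 2.63], [-3.12, 3.12]. Speed limits (rad/s): [2.57, 2.57, 3.01, 3.14, 3.14, 3.14].

### API

Orientations are given as a unit quaternion [w, x, y, z].
In Python, from bench import ctrl gives the robot as it stands.
- The arm moves only by the tool drive_tool, never from a script. Its argument "commands" is a list that holds one entry, the list of rows, each a list of 7 numbers: the shift along the tool's x, y, z in units of 50 mm (1.0 is 50 mm), then the turn, a rotation vector about the tool's x, y, z in units of 8 degrees (1.0 is 8 degrees), then the closure in counts, from 0 (fully open) to 255 (shut). A call has 1 to 10 rows; each row shifts and turns the commanded pose from where the row before left it, along the tool's axes as they then stand; what a row does not reach is not made up. A row lasts 1/10 s, in which the tool goes at most 50 mm and 8.59 degrees, less where a joint would pass 70% of its speed; a pose out of reach is approached as far as the arm can. A call is refused whole if a number of a shift passes 1 or a number of a turn 1, either way. A call with a gripper value outside its range is refused whole. The fingers move at their own pace and stop on an object; the grip force is fixed at half the most. Time passes only in rows, so rows that do not move let the fingers close. It gives the time, the measured TCP pose, the force and the opening at its end, in the units of the state.
- ctrl.get_obs(): the state, without advancing time (a new reading comes with each control period).
- ctrl.camera(name): name is "side" or "top"; returns a dict with "pixels" (400x640x3 uint8, red, green, blue), "depth" (400x640 float32, m along the optical axis (not along the pixel's ray), 0 where there is no reading), "intrinsics" (3x3 intrinsics, pixels), "k1" (the pictures are not rectified: a ray, as slopes to the right and down, at radius r is drawn at 1 + k1 r^2 times it, then the intrinsics apply), "R" (3x3) and "t" (3): a world point X has camera coordinates R X + t. Camera axes: x right, y down, z forward; pixel columns grow to the right and rows downward; lengths in m; the calibration is good to about 2 mm. A picture is of the moment at which its call begins.
- ctrl.hand_in(): hands the job in, once; it reports no verdict.
The state is a dict: "time_s": time; "q": joint angles; "dq": joint speeds; "joint_efforts": joint torques, N m; "eef_pos": TCP position; "eef_rot": TCP orientation; "wrist_force": force on the tool from outside, world axes, zero at the start; "torque": the same for the moment, N m; "opening": opening from 0.0 (shut) to 1.0 (fully open).
Only numpy, scipy, OpenCV 4.12 (cv2) and the standard library are available. Lean on these libraries where they do the work, as an engineer would, in place of code of your own. Each camera call takes 0.05 s, during which the arm holds its last target. There are 200 camera calls.

### The job

Make the decorating bench's drive safe for cleaning: first turn the bar handle of the isolator (the bigger grey box) a quarter turn anticlockwise, seen from above, to its off stop. Then swing the steel lockout hasp on the same box anticlockwise out over the box's edge, to its stop, so that it stands square to the box with the handle still off. Leave the round speed knob on the smaller box and the rack of glass spires as they are.

Things in the scene. Friction and masses are not known exactly. Their poses are not given: they have to be found in the camera images.
- isolator_box: The isolator's grey enclosure, fixed to the bench, 140 (x) x 190 (y) x 70 high (mm), flat top at 70 mm. Origin: centre of its underside; z up. Its x points roughly away from the robot, its y to the left. In this frame the handle's vertical axis stands at x 0, y +45 mm, and the hasp's vertical pivot at x +40, y -75 mm.
- handle_grip (a point): On the isolator handle's turning axis, 102 mm above the bench, where the bar is gripped. The handle is black plastic: a disc of 58 mm diameter (top 81 mm above the bench) carrying an upright bar 66 mm long, 14 mm thick, its top at 115 mm. Site x runs along the bar to its pointer end (white line), y across it, z up; it turns with the handle.
- isolator (a joint): Handle angle (rad), 0 to 1.57, growing anticlockwise from above. 0: on, bar along the box's x, pointer to +x. 1.57: off, at its stop, bar along the box's y, pointer to +y (black dot). Friction about 0.12 N m (some 4 N at the bar's end); it stays where it is left. It starts within 0.2 of on.
- hasp_tab (a point): Centre of the upright steel finger tab at the hasp's free end, 93 mm above the bench. Tab: 22 mm along the hasp, 12 mm thick across it, rising from 78 to 108 mm above the bench, 75 mm from the pivot. It stands on a flat steel strap with three holes, 18 mm wide, 4 mm thick, just over the box's top. Site x points from the tab to the pivot, y across the strap, z up; it turns with the hasp.
- hasp (a joint): Hasp angle about its vertical pivot (rad), 0 to 1.57, growing anticlockwise from above. 0: parked, strap along the box's x, tab on the -x side of the pivot. 1.57: out, at its stop, strap along the box's y, tab beyond the box's -y edge (box frame x +40, y -150 mm). Friction about 0.06 N m; it stays where it is left. It starts within 0.15 of parked.
- speed_mark (a point): Bystander: white mark on the round black speed knob (38 mm diameter, 22 mm high, its top at 69 mm), 15 mm from its axis, 67 mm above the bench. The knob turns freely on a smaller fixed grey box of 100 (x) x 90 (y) x 45 mm high, which has no hasp. It is to be left alone.
- spire_rack: Bystander: loose wooden strip, 240 (x) x 50 (y) x 22 mm, with three upright glass spires on nails, about 190 mm high in all, fragile. Origin: centre of its underside. It is to be left alone.
There are look-alikes about, which are no part of the job. Leave any green look-alike of the isolator_box alone.

How it is judged:
By the outcome, as a careful person would: the job done as asked, in the order asked, and still so for the second after the job is handed in, with the robot touching nothing.
It also fails if it takes over 48 s, if anything falls off the work surface, if the arm or the gripper's body presses on something with over 40 N, if the wrist force passes 120 N, or if a joint passes its speed limit or range.

## Working session

There is one attempt and no reset: what is moved stays moved. The work goes in short steps, Python scripts to look and compute and a tool call to move; the robot and the scene stay as the last step left them, time stands still between calls to the robot, and variables do not carry over. Pictures are saved under pics/ and viewed, about 8 in all and at most 12, crops included, and the job is handed in when it is done.

Besides the shell and the picture viewer there is one more tool, called after "Call:" by a JSON object that holds its "method" and its "body", one argument or row to a line. drive_tool: Moves the arm, as the interface text tells. Its arguments: {"type":"object","properties":{"commands":{"type":"array","items":{"type":"array","items":{"type":"array","items":{"type":"number"}}}}},"required":["commands"]}

```bash
mkdir -p pics; cat > h.py <<'E'
import numpy as np, cv2
from bench import ctrl
def grab(n):
    c=ctrl.camera(n); np.savez('/tmp/%s.npz'%n,**{k:np.asarray(v) for k,v in c.items()}); return c
def load(n): return np.load('/tmp/%s.npz'%n)
def ray(c,px):
    K=c['intrinsics'];k=float(c['k1'])
    p=cv2.undistortPoints(np.array(px,float).reshape(-1,1,2),K,np.array([k,0,0,0,0.]))[:,0]
    d=np.c_[p,np.ones(len(p))]; R=c['R']; return -R.T@c['t'], d@R, d
def onz(c,px,z):
    o,d,_=ray(c,px); s=(z-o[2])/d[:,2]; return o+d*s[:,None]
def proj(c,X):
    r,_=cv2.Rodrigues(c['R']); return cv2.projectPoints(np.array(X,float).reshape(-1,1,3),r,c['t'].reshape(3),c['intrinsics'],np.array([float(c['k1']),0,0,0,0.]))[0][:,0]
def deproj(c,px):
    o,d,_=ray(c,px); z=np.array([c['depth'][int(round(v)),int(round(u))] for u,v in px]); return o+d*z[:,None]
def save(c,f,crop=None,s=1):
    im=c['pixels'][:,:,::-1]
    if crop: im=im[crop[1]:crop[3],crop[0]:crop[2]]
    cv2.imwrite('pics/'+f,cv2.resize(im,None,fx=s,fy=s,interpolation=cv2.INTER_CUBIC))
E
python3 - <<'E'
from h import *
for n in('top','side'):
    c=grab(n); save(c,n+'1.png'); print(n,c['R'].round(3).tolist(),(-c['R'].T@c['t']).round(3),c['k1'],c['intrinsics'][0])
print(ctrl.get_obs())
E
```

```text
top [[0.021, -1.0, 0.006], [-0.995, -0.022, -0.096], [0.096, -0.004, -0.995]] [0.453 0.099 1.088] -0.09703099717701294 [411.34788755   0.         313.85684306]
side [[-0.851, -0.524, -0.02], [-0.295, 0.51, -0.808], [0.434, -0.682, -0.589]] [0.034 0.904 0.787] 0.00010426997161522351 [383.79373011   0.         323.83643962]
{'time_s': 0.1, 'q': array([-1.47128060e+00,  1.81488612e-01,  1.60787836e+00, -2.08071448e-05,
        1.35380327e+00, -2.06295406e-01]), 'dq': array([ 0.00060813, -0.00346806, -0.00386291, -0.00029567,  0.00087035,
        0.00070659]), 'joint_efforts': array([-3.01589444e-05, -4.45875621e+01, -3.52239132e+01, -3.11434742e-04,
        4.09246248e-03,  1.67786425e-06]), 'eef_pos': array([ 0.1731077 , -0.54809601,  0.40387606]), 'eef_rot': array([-7.88209455e-04,  9.88332053e-01,  1.52312612e-01,  3.19500818e-05]), 'wrist_force': array([0.48401441, 0.19930322, 0.58115073]), 'torque': array([ 0.0434475 , -0.01116557,  0.05359126]), 'opening': 1.000693024531554}
```

View pics/top1.png

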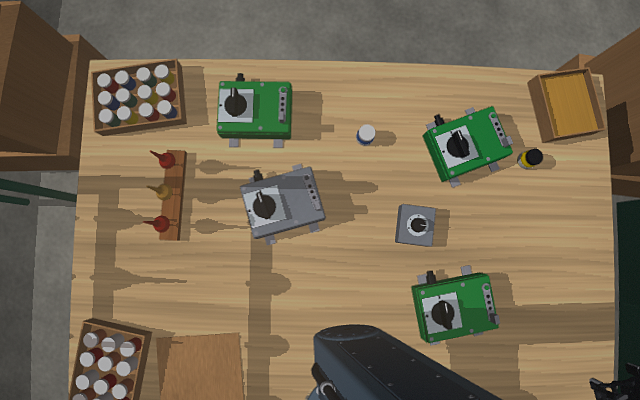

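View pics/side1.png

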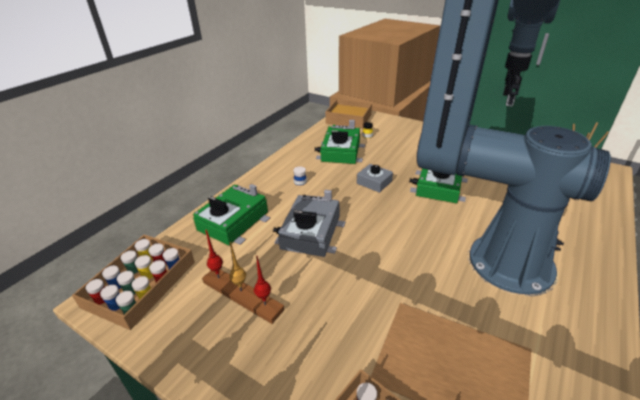

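Two views. In the top view the isolator candidates are the grey big box (285,203), the small grey knob box (417,225), and green look-alikes at (255,109), (468,145) and (456,307). I choose the big grey one with handle and hasp at (285,203). The spires at (165,195) stand to its left. Next, a close crop and measurements.

```bash
cat > m.py <<'E'
from h import *
c=load('top'); save(c,'crop1.png',(215,150,345,260),6)
hsv=cv2.cvtColor(c['pixels'],cv2.COLOR_RGB2HSV)
v,u=np.mgrid[0:400,0:640]; P=deproj(c,np.c_[u.ravel(),v.ravel()]).reshape(400,640,3)
reg=(u>225)&(u<345)&(v>155)&(v<255)
m=reg&(abs(P[...,2]-.07)<.006)
pts=P[m][:,:2].astype(np.float32)
print(m.sum(),cv2.minAreaRect(pts*1000), np.median(P[m][:,2]))
t=reg&(P[...,2]>.105)&(P[...,2]<.125); print('bar',cv2.minAreaRect(P[t][:,:2].astype(np.float32)*1000),np.median(P[t][:,2]),P[t].mean(0))
E
python3 m.py
```

```text
3248 ((551.4300537109375, 175.4650115966797), (136.3087615966797, 183.89401245117188), 16.99629783630371) 0.07008781945146791
bar ((530.1250610351562, 161.03924560546875), (158.57785034179688, 59.91117477416992), 83.48819732666016) 0.11375772866741174 [0.53790386 0.19330937 0.11286802]
```

View pics/crop1.png

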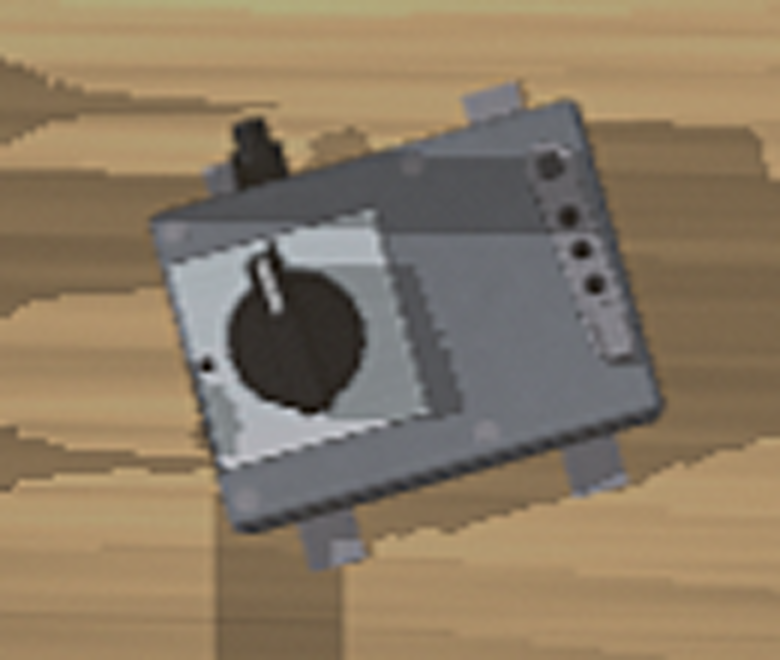

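The crop confirms it: large grey box, corners at about crop (153,215), (575,98), (662,410), (240,530). The pointer end of the bar is at the top (268,250), the hasp pivot at (550,163), and the hasp tab at (618,345).

```bash
cat > m2.py <<'E'
from h import *
c=load('top')
f=lambda p:[[215+(x+.5)/6-.5,150+(y+.5)/6-.5] for x,y in p]
cor=onz(c,f([(153,215),(575,98),(662,410),(240,530)]),.07)
ctr=cor.mean(0); ex=(cor[0]+cor[1]-cor[2]-cor[3])[:2]; yaw=np.arctan2(ex[1],ex[0]); print(cor.round(4),ctr,np.degrees(yaw))
v,u=np.mgrid[0:400,0:640]; P=deproj(c,np.c_[u.ravel(),v.ravel()]).reshape(400,640,3)
def box(P,ctr,yaw): d=P[...,:2]-ctr[:2]; return np.stack([d[...,0]*np.cos(yaw)+d[...,1]*np.sin(yaw),-d[...,0]*np.sin(yaw)+d[...,1]*np.cos(yaw),P[...,2]],-1)
ctr=np.array([.5514,.1755]) ;
B=box(P,ctr,yaw)
t=(np.hypot(B[...,0],B[...,1]-.045)<.05)&(B[...,2]>.09)
print('bar',t.sum(),cv2.minAreaRect(B[t][:,:2].astype(np.float32)*1000),B[t].mean(0))
print(np.degrees(np.arctan2(*np.linalg.svd(B[t][:,:2]-B[t][:,:2].mean(0))[2][0][::-1])) if t.sum() else 0)
t=(abs(B[...,0])<.065)&(B[...,1]<-.04)&(B[...,1]>-.12)&(B[...,2]>.085)
print('tab',t.sum(),B[t].round(4).tolist()[:30])
print('piv,tab,barends',box(onz(c,f([(550,163)]),.076),ctr,yaw),box(onz(c,f([(618,345)]),.108),ctr,yaw),box(onz(c,f([(268,248),(318,412)]),.115),ctr,yaw))
E
python3 m2.py
```

```text
[[0.5883 0.2808 0.07  ]
 [0.6414 0.106  0.07  ]
 [0.5117 0.0672 0.07  ]
 [0.4584 0.2399 0.07  ]] [0.54992978 0.17347643 0.07      ] 17.061143620711917
bar 182 ((-0.4934043884277344, 46.03286361694336), (65.02066802978516, 14.127373695373535), 3.9993386268615723) [-0.00156509  0.04526375  0.11266197]
-175.97985422506474
tab 51 [[0.0379, -0.0788, 0.0851], [-0.0243, -0.0814, 0.1071], [-0.0251, -0.0837, 0.1083], [-0.0258, -0.076, 0.1116], [-0.0262, -0.0783, 0.1097], [-0.0268, -0.0807, 0.1086], [-0.0274, -0.083, 0.1083], [-0.0266, -0.0733, 0.1029], [-0.0277, -0.0755, 0.1073], [-0.0285, -0.0777, 0.1089], [-0.0288, -0.0802, 0.1049], [-0.0298, -0.0823, 0.1094], [-0.0301, -0.0848, 0.1055], [-0.03, -0.0748, 0.108], [-0.0309, -0.077, 0.1102], [-0.0315, -0.0793, 0.1101], [-0.032, -0.0817, 0.1077], [-0.0326, -0.084, 0.1073], [-0.0324, -0.0741, 0.1081], [-0.033, -0.0764, 0.1084], [-0.0336, -0.0788, 0.1069], [-0.0344, -0.081, 0.1087], [-0.035, -0.0833, 0.1086], [-0.0356, -0.0856, 0.1077], [-0.0337, -0.0738, 0.0962], [-0.0352, -0.0758, 0.107], [-0.0362, -0.078, 0.1113], [-0.0362, -0.0806, 0.1025], [-0.0372, -0.0827, 0.1072], [-0.0377, -0.0851, 0.1056]]
piv,tab,barends [[ 0.04109282 -0.07515094  0.076     ]] [[-0.04181269 -0.08034409  0.108     ]] [[ 0.03274327  0.04315268  0.115     ]
 [-0.03560924  0.04113089  0.115     ]]
```

Box centre is about (0.551, 0.175), yaw 17°. The handle axis is at about (0.538, 0.218) with the bar at 4° box angle, and the hasp is at about 4°. Moving above the handle at safe height.

Call:
{"method": "drive_tool", "body": {
  "commands": [
    [[0.58,-0.62,0,0,0,0,0],[0.58,-0.62,0,0,0,0,0],[0.58,-0.62,0,0,0,0,0],[0.58,-0.62,0,0,0,0,0],[0.58,-0.62,0,0,0,0,0],[0.58,-0.62,0,0,0,0,0],[0.58,-0.62,0,0,0,0,0],[0.58,-0.62,0,0,0,0,0],[0.58,-0.62,0,0,0,0,0],[0.58,-0.62,0,0,0,0,0]]
  ]
}}

```text
time_s: 1.1
eef_pos: [0.3565, -0.1637, 0.4046]
eef_rot: [0.0, 0.988, 0.152, 0.0]
wrist_force: [0.0, -0.9, 0.8]
opening: 1.0
```

Call:
{"method": "drive_tool", "body": {
  "commands": [
    [[0.58,-0.62,0,0,0,0,0],[0.58,-0.62,0,0,0,0,0],[0.58,-0.62,0,0,0,0,0],[0.58,-0.62,0,0,0,0,0],[0.58,-0.62,0,0,0,0,0],[0.58,-0.62,0,0,0,0,0],[0.58,-0.62,0,0,0,0,0],[0.58,-0.62,0,0,0,0,0],[0.5,-0.6,0,0,0,-0.44,0],[0,0,0,0,0,0,0]]
  ]
}}

```text
time_s: 2.1
eef_pos: [0.5183, 0.1806, 0.404]
eef_rot: [-0.001, 0.983, 0.185, -0.0]
wrist_force: [-1.2, -0.3, -0.3]
opening: 1.0
```

```bash
cat > s.py <<'E'
from h import *
from scipy.spatial.transform import Rotation as Ro
def st(tgt=None):
    o=ctrl.get_obs(); q=o['eef_rot']; R=Ro.from_quat([q[1],q[2],q[3],q[0]]).as_matrix()
    print('t',o['time_s'],'pos',o['eef_pos'].round(4),'yaw',np.degrees(np.arctan2(R[1,0],R[0,0])).round(2),'z',R[:,2].round(3),'F',o['wrist_force'].round(1),'T',o['torque'].round(2),'op',round(o['opening'],3),'q',o['q'].round(2))
    if tgt is not None: print('units',(R.T@(np.array(tgt)-o['eef_pos'])/.05).round(3))
    return o
E
python3 - <<'E'
from s import *
st([.538,.218,.260])
c=grab('side'); save(c,'side2.png',(220,120,420,270),4)
E
```

```text
t 2.1 pos [0.5183 0.1806 0.404 ] yaw 21.36 z [-0.     0.001 -1.   ] F [-1.2 -0.3 -0.3] T [0.01 0.01 0.02] op 1.0 q [0.12 0.12 1.67 0.   1.34 1.32]
units [ 0.638 -0.549  2.881]
```

View pics/side2.png

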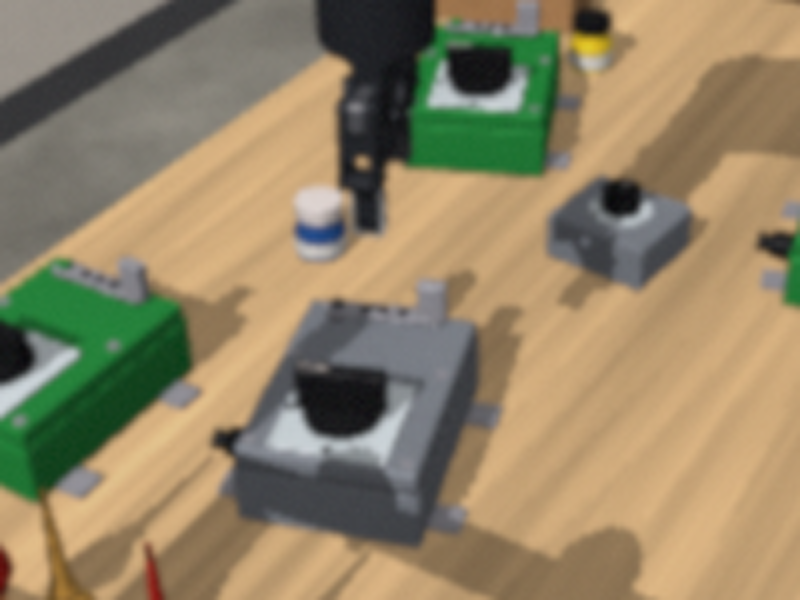

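The side crop (scale 4) shows the grey box clear under the gripper, with the bar at (340,395) and the tab at (430,300). I cross-check the handle and tab positions with the side depth.

```bash
cat > n.py <<'E'
from s import *
import sys
def look(n,c,ctr=np.array([.551,.175]),yaw=np.radians(17)):
    v,u=np.mgrid[0:400,0:640]; P=deproj(c,np.c_[u.ravel(),v.ravel()])
    d=P[:,:2]-ctr; B=np.c_[d[:,0]*np.cos(yaw)+d[:,1]*np.sin(yaw),-d[:,0]*np.sin(yaw)+d[:,1]*np.cos(yaw),P[:,2]]
    t=(np.hypot(B[:,0],B[:,1]-.045)<.05)&(B[:,2]>.09)&(B[:,2]<.125)
    print(n,'bar',t.sum(),cv2.minAreaRect(B[t][:,:2].astype(np.float32)*1000) if t.sum() else 0, B[t][:,2].max() if t.sum() else 0)
    t=(np.hypot(B[:,0]-.04,B[:,1]+.075)<.1)&(np.hypot(B[:,0]-.04,B[:,1]+.075)>.055)&(B[:,1]<-.05)&(B[:,2]>.09)&(B[:,2]<.125)
    if t.sum(): 
        m=np.median(B[t],0); print('tab',t.sum(),m,cv2.minAreaRect(B[t][:,:2].astype(np.float32)*1000),'angle',np.degrees(np.arctan2(-(m[1]+.075),-(m[0]-.04))))
    t=(abs(B[:,0])<.09)&(abs(B[:,1])<.11)&(abs(B[:,2]-.07)<.004); print('top',cv2.minAreaRect(P[t][:,:2].astype(np.float32)*1000))
if __name__=='__main__':
    for n in sys.argv[1:]: look(n,grab(n))
E
python3 n.py side; python3 -c "
from n import *; look('top1',load('top'))"
```

```text
side bar 233 ((-0.7950706481933594, 46.448692321777344), (66.28413391113281, 18.02334976196289), 5.213334083557129) 0.12038123432595371
tab 51 [-0.03571297 -0.07500339  0.10467548] ((-34.869754791259766, -80.3768081665039), (18.751373291015625, 18.448623657226562), 13.088708877563477) angle 0.002562430503374196
top ((548.8327026367188, 178.12149047851562), (135.8065948486328, 186.55462646484375), 17.283220291137695)
top1 bar 182 ((-0.013813018798828125, 46.39351272583008), (65.02067565917969, 14.127372741699219), 4.060486793518066) 0.11882889512851591
tab 48 [-0.03479988 -0.07960485  0.10767758] ((-34.64134216308594, -79.48155975341797), (21.364822387695312, 11.535713195800781), 6.430298805236816) angle 3.522814334823251
top ((551.248291015625, 175.35809326171875), (135.84474182128906, 183.52554321289062), 17.055660247802734)
```

Call:
{"method": "drive_tool", "body": {
  "commands": [
    [[0.32,-0.285,0,0,0,0,0],[0.32,-0.285,0,0,0,0,0],[0,0,0.5,0,0,0,0],[0,0,0.5,0,0,0,0],[0,0,0.4,0,0,0,0],[0,0,0,0,0,0,0],[0,0,0,0,0,0,0]]
  ]
}}

```text
time_s: 2.9
eef_pos: [0.5373, 0.2142, 0.335]
eef_rot: [0.0, 0.983, 0.182, -0.0]
wrist_force: [0.3, -0.6, 1.2]
opening: 1.0
```

```bash
python3 - <<'E'
from s import *
st([.5375,.219,.260])
c=grab('top'); save(c,'top2.png',(200,120,360,260),5)
c=grab('side'); save(c,'side3.png',(220,120,420,270),4)
E
```

```text
t 2.9 pos [0.5373 0.2142 0.335 ] yaw 20.95 z [-0.001 -0.    -1.   ] F [ 0.3 -0.6  1.2] T [ 0.06 -0.06 -0.03] op 1.0 q [ 0.17  0.26  1.66 -0.    1.22  1.38]
units [ 0.039 -0.089  1.5  ]
```

View pics/side3.png

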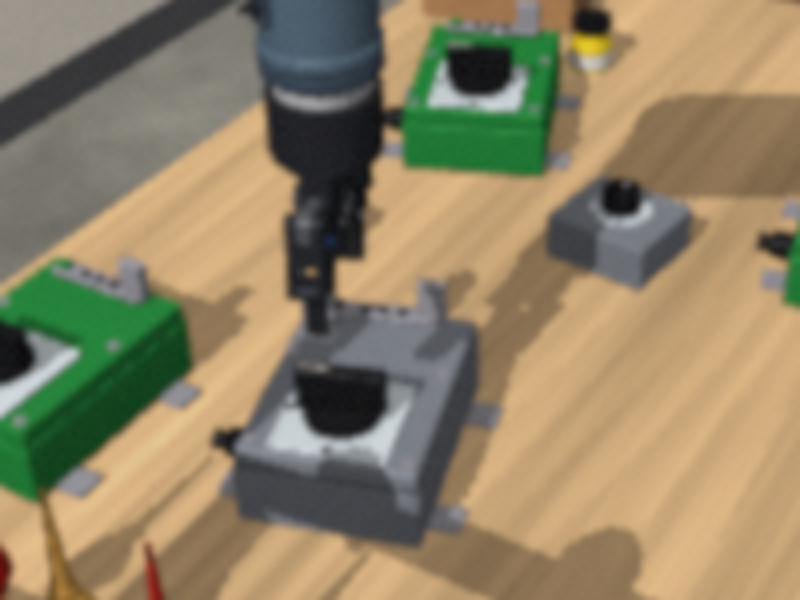

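Side crop: fingertip at about (318,330), bar top at (340,370). I check that this matches the expected projection before descending.

```bash
python3 - <<'E'
from s import *
c=load('side'); o=ctrl.get_obs(); p=o['eef_pos']; a=np.radians(111)
for s in(-.0475,0,.0475):
    X=p+np.array([s*np.cos(a),s*np.sin(a),-.163]); print(s,(proj(c,X)[0]-[220,120])*4)
print((proj(c,[.5375,.219,.115])[0]-[220,120])*4)
E
```

```text
-0.0475 [349.69245629 259.25967338]
0 [334.53512902 298.02071299]
0.0475 [318.25146416 339.66204045]
[335.75328901 368.46127022]
```

View pics/top2.png

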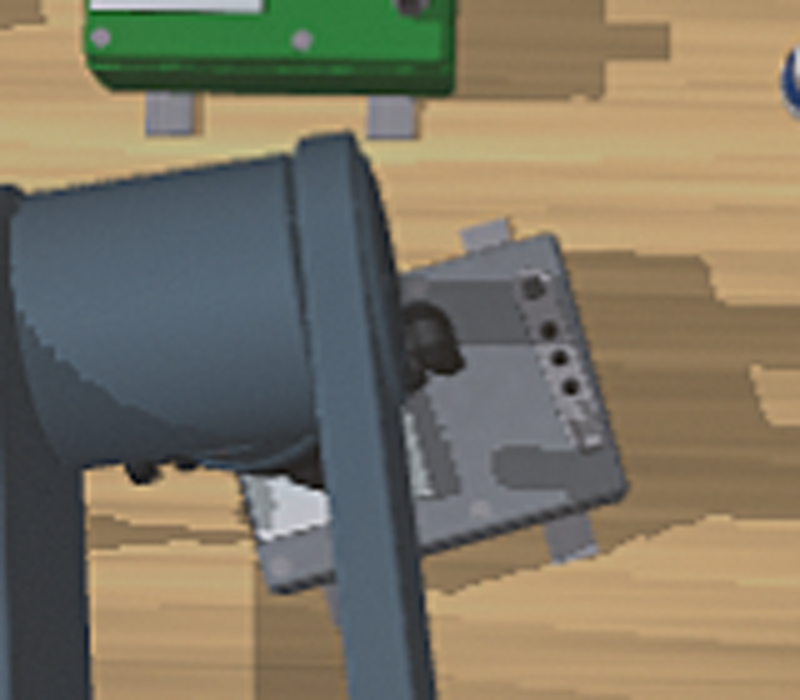

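The finger matches its prediction at (318,340). In the top view the arm covers the handle. Descending and closing.

Call:
{"method": "drive_tool", "body": {
  "commands": [
    [[0.04,-0.09,0.4,0,0,0,0],[0,0,0.4,0,0,0,0],[0,0,0.4,0,0,0,0],[0,0,0.26,0,0,0,0],[0,0,0,0,0,0,60],[0,0,0,0,0,0,120]]
  ]
}}

```text
time_s: 3.6
eef_pos: [0.5381, 0.2201, 0.2626]
eef_rot: [0.0, 0.983, 0.183, 0.001]
wrist_force: [0.3, 0.4, 1.1]
opening: 0.689
```

Call:
{"method": "drive_tool", "body": {
  "commands": [
    [[0,0,0,0,0,0,180],[0,0,0,0,0,0,255],[0,0,0,0,0,0,255],[0,0,0,0,0,0,255],[0,0,0,0,0,0,255]]
  ]
}}

```text
time_s: 4.1
eef_pos: [0.5382, 0.2197, 0.2628]
eef_rot: [0.0, 0.983, 0.183, 0.001]
wrist_force: [-0.9, -3.3, 6.0]
opening: 0.15
```

```bash
python3 - <<'E'
from s import *
st([.5375,.219,.261])
E
```

```text
t 4.1 pos [0.5382 0.2197 0.2628] yaw 21.04 z [ 0.002 -0.001 -1.   ] F [-0.9 -3.3  6. ] T [-0.51  0.12 -0.03] op 0.15 q [ 0.18  0.36  1.7  -0.    1.08  1.39]
units [-0.018  0.009  0.036]
```

Gripped the bar (opening 0.15, about 13 mm) with small forces. Turning anticlockwise.

Call:
{"method": "drive_tool", "body": {
  "commands": [
    [[0,0,0,0,0,-0.6,255],[0,0,0,0,0,-0.6,255],[0,0,0,0,0,-0.6,255],[0,0,0,0,0,-0.6,255],[0,0,0,0,0,-0.6,255],[0,0,0,0,0,-0.6,255],[0,0,0,0,0,-0.6,255],[0,0,0,0,0,-0.6,255],[0,0,0,0,0,0,255]]
  ]
}}

```text
time_s: 5.0
eef_pos: [0.5374, 0.2206, 0.2628]
eef_rot: [-0.001, 0.868, 0.497, 0.0]
wrist_force: [-4.0, 1.8, 7.9]
opening: 0.153
```

```bash
python3 -c "
from s import *; st()"
```

```text
t 5.0 pos [0.5374 0.2206 0.2628] yaw 59.59 z [-0.     0.001 -1.   ] F [-4.   1.8  7.9] T [0.21 0.84 0.13] op 0.153 q [0.19 0.36 1.7  0.   1.09 0.72]
```

Call:
{"method": "drive_tool", "body": {
  "commands": [
    [[0,0,0,0,0,-0.6,255],[0,0,0,0,0,-0.6,255],[0,0,0,0,0,-0.6,255],[0,0,0,0,0,-0.6,255],[0,0,0,0,0,-0.6,255],[0,0,0,0,0,-0.6,255],[0,0,0,0,0,-0.6,255],[0,0,0,0,0,-0.6,255],[0,0,0,0,0,-0.6,255],[0,0,0,0,0,-0.5,255]]
  ]
}}

```text
time_s: 6.0
eef_pos: [0.5362, 0.2209, 0.2627]
eef_rot: [-0.002, 0.596, 0.803, -0.001]
wrist_force: [-12.0, 1.1, 16.0]
opening: 0.155
```

Call:
{"method": "drive_tool", "body": {
  "commands": [
    [[0,0,0,0,0,0,255]]
  ]
}}

```text
time_s: 6.1
eef_pos: [0.5362, 0.2209, 0.2628]
eef_rot: [-0.002, 0.596, 0.803, -0.001]
wrist_force: [-12.0, 1.1, 15.0]
opening: 0.152
```

```bash
python3 -c "
from s import *; st()"
```

```text
t 6.1 pos [0.5362 0.2209 0.2628] yaw 106.78 z [-0.004  0.001 -1.   ] F [-12.    1.1  15. ] T [0.15 1.94 0.08] op 0.152 q [ 0.19  0.36  1.7   0.    1.09 -0.11]
```

Call:
{"method": "drive_tool", "body": {
  "commands": [
    [[0,0,0,0,0,-0.15,255],[0,0,0,0,0,-0.15,255],[0,0,0,0,0,0,255]]
  ]
}}

```text
time_s: 6.4
eef_pos: [0.5362, 0.2207, 0.2628]
eef_rot: [-0.002, 0.581, 0.814, -0.001]
wrist_force: [-11.6, 1.0, 15.3]
opening: 0.152
```

```bash
python3 -c "
from s import *; st()"
```

```text
t 6.4 pos [0.5362 0.2207 0.2628] yaw 108.93 z [-0.005  0.002 -1.   ] F [-11.6   1.   15.3] T [ 0.04  1.95 -1.38] op 0.152 q [ 0.19  0.36  1.7   0.    1.09 -0.15]
```

Torque jumped to −1.4 N m at 108.9° (predicted 107°), so the handle is on its off stop. Release and rise.

Call:
{"method": "drive_tool", "body": {
  "commands": [
    [[0,0,0,0,0,0,200],[0,0,0,0,0,0,100],[0,0,0,0,0,0,0],[0,0,0,0,0,0,0],[0,0,0,0,0,0,0],[0,0,-0.4,0,0,0,0],[0,0,-0.5,0,0,0,0],[0,0,-0.5,0,0,0,0],[0,0,-0.5,0,0,0,0],[0,0,0,0,0,0,0]]
  ]
}}

```text
time_s: 7.4
eef_pos: [0.5389, 0.2203, 0.3608]
eef_rot: [0.003, 0.58, 0.814, 0.003]
wrist_force: [-0.6, -0.4, 0.6]
opening: 1.002
```

Call:
{"method": "drive_tool", "body": {
  "commands": [
    [[0,0,0,0,0,1,0],[0,0,0,0,0,1,0],[0,0,0,0,0,1,0],[0,0,0,0,0,1,0],[0,0,0,0,0,1,0],[0,0,0,0,0,1,0],[0,0,0,0,0,1,0],[0,0,0,0,0,1,0],[0,0,0,0,0,1,0],[0,0,0,0,0,1,0]]
  ]
}}

```text
time_s: 8.4
eef_pos: [0.5374, 0.22, 0.3555]
eef_rot: [-0.0, 0.969, 0.248, -0.001]
wrist_force: [-0.2, 1.1, -0.5]
opening: 1.0
```

```bash
python3 -c "
from s import *; st([.541,.0886,.30])"; python3 n.py side
```

```text
t 8.4 pos [0.5374 0.22   0.3555] yaw 28.71 z [-0.001 -0.    -1.   ] F [-0.2  1.1 -0.5] T [ 0.02  0.05 -0.  ] op 1.0 q [ 0.18  0.24  1.64 -0.    1.26  1.25]
units [-1.197  2.339  1.11 ]
side bar 146 ((-1.499483585357666, 47.2012825012207), (66.37269592285156, 14.185397148132324), 89.20565795898438) 0.11985792565032227
tab 51 [-0.03551616 -0.07470251  0.10415891] ((-35.315704345703125, -78.6484146118164), (18.668846130371094, 15.564223289489746), 12.940595626831055) angle -0.225710530162633
top ((548.9612426757812, 177.0574188232422), (136.00592041015625, 188.69003295898438), 16.7528018951416)
```

Call:
{"method": "drive_tool", "body": {
  "commands": [
    [[0,0,0,0,0,0.96,0],[-0.22,0.62,0,0,0,0,0],[-0.22,0.62,0,0,0,0,0],[-0.22,0.62,0,0,0,0,0],[-0.22,0.62,0,0,0,0,0],[0,0,0.5,0,0,0,60],[0,0,0,0,0,0,60],[0,0,0,0,0,0,60]]
  ]
}}

```text
time_s: 9.25
eef_pos: [0.5414, 0.0887, 0.3309]
eef_rot: [-0.0, 0.983, 0.186, -0.001]
wrist_force: [0.3, 0.4, 0.5]
opening: 0.771
```

```bash
python3 - <<'E'
from s import *
o=st([.541,.0886,.255])
c=grab('side'); save(c,'side4.png',(240,120,400,240),5); p=o['eef_pos']; a=np.radians(111)
for s in(-.034,.034):
    print((proj(c,p+np.array([s*np.cos(a),s*np.sin(a),-.165]))[0]-[240,120])*5)
print((proj(c,[.541,.0886,.108])[0]-[240,120])*5)
E
```

```text
t 9.25 pos [0.5414 0.0887 0.3309] yaw 21.44 z [-0.002  0.    -1.   ] F [0.3 0.4 0.5] T [-0.04  0.01  0.03] op 0.771 q [-0.05  0.2   1.74  0.    1.2   1.14]
units [-6.000e-03  1.000e-03  1.518e+00]
[442.39702643 243.70511891]
[421.93588257 305.15170863]
[434.60477345 353.22138482]
```

View pics/side4.png

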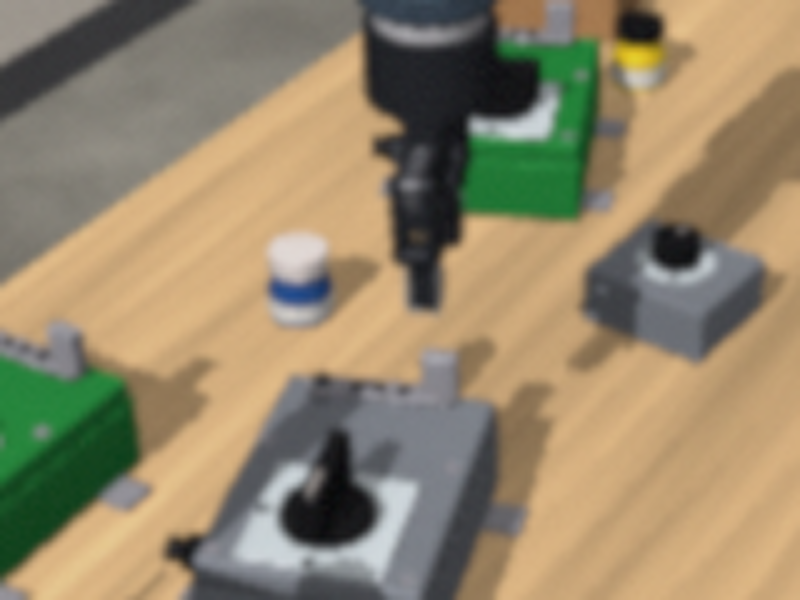

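The handle stands off (bar at (325,490)). The tab top is at (438,353), against (435,353) predicted, and the fingers are straight above it. Descending and closing.

Call:
{"method": "drive_tool", "body": {
  "commands": [
    [[0,0,0.4,0,0,0,60],[0,0,0.4,0,0,0,60],[0,0,0.4,0,0,0,60],[0,0,0.28,0,0,0,60],[0,0,0,0,0,0,120],[0,0,0,0,0,0,180],[0,0,0,0,0,0,255],[0,0,0,0,0,0,255],[0,0,0,0,0,0,255],[0,0,0,0,0,0,255]]
  ]
}}

```text
time_s: 10.3
eef_pos: [0.5423, 0.0887, 0.2591]
eef_rot: [0.0, 0.983, 0.185, 0.001]
wrist_force: [-1.8, 1.0, 5.9]
opening: 0.126
```

```bash
python3 -c "
from s import *; st([.541,.0886,.255])"
```

```text
t 10.3 pos [0.5423 0.0887 0.2591] yaw 21.38 z [ 0.002  0.    -1.   ] F [-1.8  1.   5.9] T [0.29 0.22 0.21] op 0.126 q [-0.05  0.3   1.78  0.    1.06  1.14]
units [-0.026 -0.008  0.081]
```

Tab gripped (about 11 mm). Swinging on a 74.5 mm arc about the pivot, which lies along tool +x.

Call:
{"method": "drive_tool", "body": {
  "commands": [
    [[0.005,0.125,0,0,0,-0.6,255],[0.005,0.125,0,0,0,-0.6,255],[0.005,0.125,0,0,0,-0.6,255],[0.005,0.125,0,0,0,-0.6,255],[0.005,0.125,0,0,0,-0.6,255],[0.005,0.125,0,0,0,-0.6,255],[0,0,0,0,0,0,255]]
  ]
}}

```text
time_s: 11.0
eef_pos: [0.5641, 0.059, 0.259]
eef_rot: [-0.0, 0.905, 0.425, 0.001]
wrist_force: [-2.4, 5.7, 8.9]
opening: 0.125
```

```bash
cat > a.py <<'E'
from s import *
o=st(); d=o['eef_pos'][:2]-[.6112,.115]; print('r',np.hypot(*d),'strap',np.degrees(np.arctan2(-d[1],-d[0])))
E
python3 a.py
```

```text
t 11.0 pos [0.5641 0.059  0.259 ] yaw 50.32 z [ 0.002  0.002 -1.   ] F [-2.4  5.7  8.9] T [1.01 0.3  0.5 ] op 0.125 q [-0.11  0.34  1.74  0.    1.07  0.59]
r 0.07313607157207173 strap 49.94766250773824
```

Call:
{"method": "drive_tool", "body": {
  "commands": [
    [[0.005,0.125,0,0,0,-0.6,255],[0.005,0.125,0,0,0,-0.6,255],[0.005,0.125,0,0,0,-0.6,255],[0.005,0.125,0,0,0,-0.6,255],[0.005,0.125,0,0,0,-0.6,255],[0.005,0.125,0,0,0,-0.6,255],[0.005,0.125,0,0,0,-0.6,255],[0.005,0.125,0,0,0,-0.6,255],[0.005,0.125,0,0,0,-0.6,255],[0,0,0,0,0,0,255]]
  ]
}}

```text
time_s: 12.0
eef_pos: [0.6155, 0.0431, 0.2589]
eef_rot: [-0.002, 0.685, 0.729, 0.001]
wrist_force: [-7.4, 9.5, 12.2]
opening: 0.126
```

```bash
python3 a.py
```

```text
t 12.0 pos [0.6155 0.0431 0.2589] yaw 93.59 z [-0.001  0.004 -1.   ] F [-7.4  9.5 12.2] T [1.56 1.09 0.58] op 0.126 q [-0.12  0.43  1.6   0.    1.11 -0.19]
r 0.07198180009549113 strap 93.4366147033571
```

Call:
{"method": "drive_tool", "body": {
  "commands": [
    [[0.004,0.104,0,0,0,-0.5,255],[0.004,0.104,0,0,0,-0.5,255],[0.004,0.104,0,0,0,-0.5,255],[0.001,0.04,0,0,0,-0.2,255],[0,0,0,0,0,0,255]]
  ]
}}

```text
time_s: 12.5
eef_pos: [0.6315, 0.0462, 0.2588]
eef_rot: [-0.003, 0.594, 0.804, -0.0]
wrist_force: [-14.4, 7.9, 15.7]
opening: 0.123
```

```bash
python3 a.py
```

```text
t 12.5 pos [0.6315 0.0462 0.2588] yaw 107.05 z [-0.006  0.003 -1.   ] F [-14.4   7.9  15.7] T [ 1.34  2.09 -0.13] op 0.123 q [-0.11  0.47  1.55  0.    1.13 -0.41]
r 0.07176073967947007 strap 106.40221790186706
```

Call:
{"method": "drive_tool", "body": {
  "commands": [
    [[0,0.03,0,0,0,-0.15,255],[0,0.03,0,0,0,-0.15,255],[0,0,0,0,0,0,255]]
  ]
}}

```text
time_s: 12.8
eef_pos: [0.6327, 0.0463, 0.2587]
eef_rot: [-0.006, 0.578, 0.816, -0.002]
wrist_force: [-25.9, 4.2, 23.4]
opening: 0.122
```

```bash
python3 a.py
```

```text
t 12.8 pos [0.6327 0.0463 0.2587] yaw 109.31 z [-0.012  0.003 -1.   ] F [-25.9   4.2  23.4] T [ 0.73  3.84 -1.12] op 0.122 q [-0.11  0.47  1.55  0.    1.14 -0.45]
r 0.07195223068332518 strap 107.37236921071501
```

Force and torque both jumped, so the hasp is on its stop. Open and rise, then check.

Call:
{"method": "drive_tool", "body": {
  "commands": [
    [[0,0,0,0,0,0,200],[0,0,0,0,0,0,120],[0,0,0,0,0,0,60],[0,0,0,0,0,0,60],[0,0,0,0,0,0,60],[0,0,-0.4,0,0,0,60],[0,0,-0.5,0,0,0,60],[0,0,-0.5,0,0,0,60],[0,0,-0.5,0,0,0,60],[0,0,-0.5,0,0,0,60]]
  ]
}}

```text
time_s: 13.8
eef_pos: [0.6358, 0.045, 0.3786]
eef_rot: [0.0, 0.578, 0.816, 0.0]
wrist_force: [-0.4, 0.8, 0.0]
opening: 0.764
```

Call:
{"method": "drive_tool", "body": {
  "commands": [
    [[-0.8,0,0,0,0,0,60],[-0.8,0,0,0,0,0,60],[-0.8,0,0,0,0,0,60],[-0.8,0,0,0,0,0,60],[-0.8,0,0,0,0,0,60],[-0.8,0,0,0,0,0,60],[0,0,0,0,0,0,60],[0,0,0,0,0,0,60]]
  ]
}}

```text
time_s: 14.6
eef_pos: [0.7152, -0.1824, 0.3769]
eef_rot: [-0.001, 0.579, 0.815, 0.0]
wrist_force: [-0.2, 0.0, -0.4]
opening: 0.766
```

```bash
python3 a.py; python3 n.py side top; python3 - <<'E'
from h import *
save(load('top'),'top5.png',(140,100,460,300),2.5)
E
```

```text
t 14.6 pos [ 0.7152 -0.1824  0.3769] yaw 109.25 z [-0.001  0.001 -1.   ] F [-0.2  0.  -0.4] T [ 0.04 -0.02  0.  ] op 0.766 q [-0.41  0.56  1.16  0.    1.42 -0.75]
r 0.31511769476365553 strap 109.28007260027051
side bar 148 ((-1.5406770706176758, 48.50703048706055), (66.79295349121094, 14.041430473327637), 89.42806243896484) 0.12049754395883994
tab 39 [ 0.03743709 -0.1408979   0.10343926] ((38.939125061035156, -147.0880126953125), (11.911300659179688, 21.319568634033203), 2.573054075241089) angle 87.77276549812221
top ((549.2268676757812, 176.99501037597656), (135.5064697265625, 187.8802947998047), 16.94601821899414)
top bar 182 ((0.13594436645507812, 44.93603515625), (63.179744720458984, 14.233335494995117), 89.76734161376953) 0.1185522879640547
tab 56 [ 0.03891357 -0.14840646  0.10685546] ((39.719390869140625, -148.69512939453125), (11.853348731994629, 21.451074600219727), 4.1005859375) angle 89.15207118987324
top ((552.7080078125, 170.46356201171875), (135.72108459472656, 193.89784240722656), 16.97533416748047)
```

View pics/top5.png

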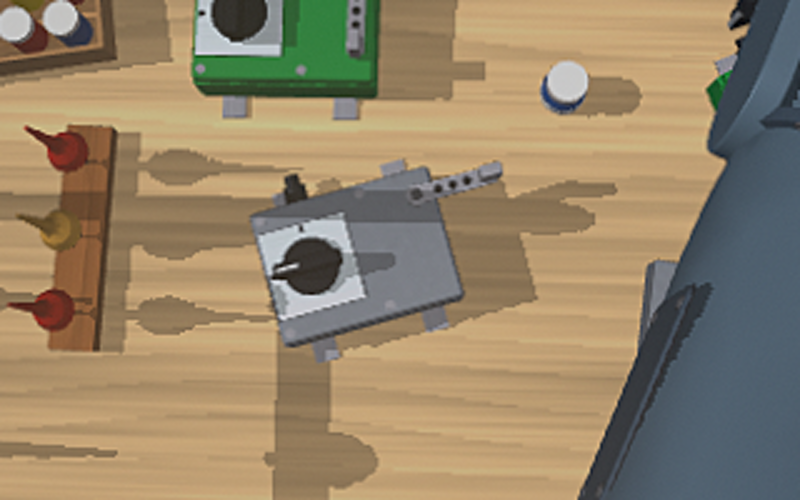

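The top view shows the pointer of the bar on the black dot side at (290,268) and the hasp standing square out over the edge to (495,170). The spires and bottle are unmoved, and the gripper is clear. Handing in.

```bash
python3 -c "
from h import *; print(ctrl.hand_in())"
```

```text
the job is handed in; nothing more can be done
None
```

I turned the isolator handle to its off stop first, then swung the hasp out to its stop. I released both and handed the job in at about 15 s.

- **Handle:** the top camera measured 89.8° and the side camera 89.4°. The torque had jumped to about 1.4 N m at the stop, and the handle stayed off while the hasp was swung.
- **Hasp:** the top camera measured 89.2° and the tab at box (39, -148) mm, against the nominal (40, -150). The side camera gave a rougher 87.8°, because it sees the tab obliquely. The force and torque rise at the stop suggests it is fully home.
- **Forces:** the highest wrist force in the readings was about 35 N, while pressing the hasp on its stop. At hand-in the gripper was open and touching nothing.
- **Bystanders:** the spire rack looked unmoved in the last top view. The arm hid the speed knob's box in that picture, so I did not re-check the knob. The lowest the gripper came was over the isolator, well away from the knob.

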